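# Find the scent tester with the loose lid and hold it open

## Task

One of the three scent tester jars on the wooden stand has a worn-out sealing ring, so its lid sits loose. Check all three in turn, from the left jar to the right as the robot sees them, by pressing each shut lid's knob firmly down, as hard as a stiff doorbell, to feel which lid gives; then lift the loose lid and finish while still holding it well open, at least half-way to upright, so that I can change the ring (let go, it springs shut). Keep the other two lids shut and leave the bottle, cup, card tray and spare ring where they are.

Things in the scene. Friction and masses are not known exactly. Their poses are not given: they have to be found in the camera images.
- stand: fixed brown plank, 135 x 380 x 30 mm, lying on the counter, turned up to 20 degrees; origin at the centre of its underside; z up, y along its length to the robot's left, x level away from the robot. It holds three outwardly identical amber glass jars with hinged lids, 72 mm across, in a row along y, 115 mm between centres, the middle one at its centre
- knob_left (a point): centre of the ball knob (24 mm across, 134 mm above the counter) on the shut lid of the left jar (+y end; robot's left). It stays put when the lid moves; axes as the stand's. The ball stands mid-lid on a neck 12 mm thick. The lid is dark wood, round, 76 mm across, 12 mm thick; its flat top lies 22 mm below the ball's centre. Hinge: see point hinge_left
- knob_middle (a point): the same for the middle jar
- knob_right (a point): the same for the right jar (-y end)
- hinge_left (a point): point on the left lid's hinge line, which runs level along the stand's y: 43 mm from the knob's centre along the stand's +x (away from the robot) and 28 mm below it. The lid opens up and away from the robot about it
- hinge_middle (a point): the same for the middle jar
- hinge_right (a point): the same for the right jar
- lid_a (a joint): opening angle of one of the three lids, rad: 0 shut, at most 1.35. Which of the jars is a, b or c changes from start to start and is not told. The lid weighs 70 g; its hinge is self-closing: at the knob it takes 1 to 2 N to lift it and to hold it open; let go, it springs shut
- lid_b (a joint): the same for another of the lids
- lid_c (a joint): the same for the remaining lid
- seat_a (a joint): how far lid a (that of joint lid_a) is pressed into its sealing ring, rad about its hinge line: 0 at rest, springs back. Pressed down at the knob with 3 to 5 N, a sound lid gives about 0.005 rad (0.2 mm), the loose lid 0.03 to 0.07 rad (1.5 to 3 mm); 0.07 is its stop. A press counts from about 3 N, with the lids shut
- seat_b (a joint): the same for lid b
- seat_c (a joint): the same for lid c
- spare_ring: bystander: red-brown rubber sealing ring, 69 mm across, 6 mm thick, flat on the counter; origin at the centre of its underside
- oil_bottle: bystander: small amber oil bottle with a black cap, 33 mm across, 76 mm tall; origin at the centre of its underside
- sample_cup: bystander: dark wooden cup, 44 mm across, 62 mm tall; origin at the centre of its underside
- card_tray: bystander: low wooden tray of cards, 75 x 110 x 22 mm; origin at the centre of its underside

How it is judged (in metres and radians):
On the way, in this order (a step that is already met when the one before it is completed fails the run):
1. the left jar's shut lid is pressed down firmly (horizontal distance between the grasp point and knob_left below 0.052 m and (value of joint any of seat_a, seat_c above 0.0035 rad or value of joint seat_b above 0.025 rad) and value of joint each of lid_a, lid_b, lid_c below 0.1 rad), for 0.1 s.
2. the middle jar's shut lid is pressed down firmly (horizontal distance between the grasp point and knob_middle below 0.052 m and (value of joint any of seat_a, seat_c above 0.0035 rad or value of joint seat_b above 0.025 rad) and value of joint each of lid_a, lid_b, lid_c below 0.1 rad), for 0.1 s.
3. the right jar's shut lid is pressed down firmly (horizontal distance between the grasp point and knob_right below 0.052 m and (value of joint any of seat_a, seat_c above 0.0035 rad or value of joint seat_b above 0.025 rad) and value of joint each of lid_a, lid_b, lid_c below 0.1 rad), for 0.1 s.
At the end, for the whole second after the job is handed in: The loose lid stands still, open by more than 0.7 rad (40 degrees), held there by the fingers (contact force over 0.8 N) against its self-closing hinge; the other two lids are shut (under 0.1 rad) and each bystander is within 30 mm of where it began (value of joint lid_b above 0.7 rad and not (velocity of joint lid_b above 0.2 rad/s) and velocity of joint lid_b above -0.2 rad/s and value of joint each of lid_a, lid_c below 0.1 rad and contact force between the fingers and anything else above 0.8 N and distance of each of spare_ring, oil_bottle, sample_cup, card_tray from where it was at the start of the episode below 0.03 m); the arm keeps its last pose, push and grip.
It fails at once if a sound lid is opened (over 0.15 rad) (value of joint any of lid_a, lid_c above 0.15 rad).
It fails at once if a bystander is moved by more than 30 mm or tipped over (distance of any of spare_ring, oil_bottle, sample_cup, card_tray from where it was at the start of the episode above 0.03 m or angle between any of spare_ring, oil_bottle, sample_cup, card_tray's own z axis and vertical above 0.5 rad).
It also fails if it takes over 51 s, if anything falls off the work surface, if the arm or the gripper's body presses on something with over 40 N, if the wrist force passes 120 N, or if a joint passes its speed limit or range.

## Robot

A 6-joint arm with a two-finger parallel gripper is mounted at the origin on the work surface. World frame = base frame: x ahead of the robot, y to its left, z up, the work surface at z = 0. Lengths are in m, angles in degrees, forces in N, time in s.
With the tool pointing down it reaches from about 0.4 to 0.825 m from the base axis. Payload 7 kg.
Tool frame: the origin (TCP) lies at the very end of the fingers, on their centre line; the grasp point (between the pads) lies tcp_to_grasp behind it (tcp_to_grasp is the distance from the TCP to the grasp point, in m); x points along the fingers, y is the direction in which the jaws open and shut, and the axes are right-handed (so a half turn about x gives the same grasp; the last joint's range is limited). The gripper opens to 88 mm and grips with 3 to 60 N. Pads are 19 mm wide; open, the fingers measure 130 mm over their backs; the gripper's body (78 mm by 193 mm) begins 47 mm behind the grasp point.
Start: joints at [80.449, 20.546, 0.682, 0, -70.136, -16.507], TCP at [0.297, 0.606, 0.227] pointing down, gripper open.
Joint ranges: [-176.03, 176.03], [-82.01, 121.73], [-58.28, 71.71], [-173.87, 95.51], [-174.79, -0.11], [-173.66, 173.66]. Speed limits (degrees/s): [136.94, 136.94, 172.46, 180, 180, 180].

## Interface

Orientations are given as [roll, pitch, yaw] about the fixed x, y, z axes, in that order (R = Rz(yaw) Ry(pitch) Rx(roll)).
In Python, from plant import * gives the robot as it stands. The module is installed in compiled form; this text tells all that it offers.
- The arm moves only by the shell command python3 -m pendant 'ROWS'. ROWS is JSON, a list of rows, each an object with "claw": the finger opening in mm, from 0 to 87.6; "linear": the shift along the tool's x, y, z in mm, a list of three; "twist": the turn about the tool's x in rad. In form: [{"claw": claw, "linear": [tx, ty, tz], "twist": twist}, ...]. A call has exactly 10 rows; each row shifts and turns the commanded pose from where the row before left it, along the tool's axes as they then stand; what a row does not reach is not made up. A row lasts 1/12 s, in which the tool goes at most 41.7 mm and 7.16 degrees, less where a joint would pass 70% of its speed; a pose out of reach is approached as far as the arm can. A call with a gripper value outside its range is refused whole. The fingers move at their own pace and stop on an object; the grip force is fixed at half the most. Time passes only in rows, so rows that do not move let the fingers close, or fill a call up. It gives the time, the measured TCP pose, the force and the opening at its end, in the units of the state.
- get_obs(): the state, without advancing time (a new reading comes with each control period).
- snapshot(name): name is "scene" or "top" or "wrist"; returns (picture, depth): 420x560x3 uint8, red, green, blue; 420x560 float32, m along the optical axis (not along the pixel's ray), 0 where there is no reading.
- camera_params(name): a dict with "fx", "fy", "cx", "cy" (pixels), "k1" (the pictures are not rectified: a ray, as slopes to the right and down, at radius r is drawn at 1 + k1 r^2 times it, then the intrinsics apply), "rvec" (rotation vector, rad) and "tvec" (3), from world to camera coordinates, as OpenCV has them. Camera axes: x right, y down, z forward; pixel columns grow to the right and rows downward; lengths in m; the calibration is good to about 2 mm. A picture is of the moment at which its call begins: read the wrist's pose just before it. camera_params takes no time and is no camera call; for the wrist camera it gives the pose at the moment of the call.
- close_job(): hands the job in, once; it reports no verdict.
Trained networks look in the newest picture that a camera, given by its name, has taken for a name from the list of things; names that differ only in an ending like _2 or _b are one class to them, and where a whole thing is asked for, a point or a joint stands for the part that bears it (a point fixed in the world has none). Each returns a list of dicts, best first, with "confidence" (0 to 1); they miss things now and then, are a little off and sometimes report something else, mostly with a low value. They report only what shows in the picture. A call takes as long as a camera call.
- boxes_of(camera, target): "xy" ([column, row] in pixels, amid what is visible of it).
The state is a dict: "clock": time; "joint_pos": joint angles; "qvel": joint speeds; "tau": joint torques, N m; "tool_pos": TCP position; "orientation": TCP orientation; "force": force on the tool from outside, world axes, zero at the start; "moment": the same for the moment, N m; "opening": finger opening in m.
Only numpy, scipy, OpenCV 4.12 (cv2) and the standard library are available. Lean on these libraries where they do the work, as an engineer would, in place of code of your own. Each camera call takes 0.05 s, during which the arm holds its last target. There are 200 camera calls.

## Working session

There is one attempt and no reset: what is moved stays moved. The work goes in short steps, Python scripts to look and compute and a shell command to move; the robot and the scene stay as the last step left them, time stands still between calls to the robot, and variables do not carry over. Pictures are saved under pics/ and viewed, about 8 in all and at most 12, crops included, and the job is handed in when it is done.

```bash
mkdir -p pics
cat > h.py <<'E'
from plant import *
import numpy as np, cv2
from scipy.spatial.transform import Rotation as R
def cloud(cam,depth,p):
    v,u=np.mgrid[0:420,0:560]
    K=np.array([[p['fx'],0,p['cx']],[0,p['fy'],p['cy']],[0,0,1.]])
    pts=np.stack([u,v],-1).reshape(-1,1,2).astype(float)
    n=cv2.undistortPoints(pts,K,np.array([p['k1'],0,0,0.])).reshape(420,560,2)
    c=np.dstack([n*depth[...,None],depth])
    Rm=cv2.Rodrigues(np.array(p['rvec'],float))[0]
    return (c-np.array(p['tvec']).ravel())@Rm
def tool(o):
    return R.from_euler('xyz',o['orientation'],degrees=True)
E
python3 - <<'E'
from h import *
o=get_obs(); print({k:o[k] for k in('clock','tool_pos','orientation','force','opening')}); print(tool(o).as_matrix().round(3))
try: print(tcp_to_grasp)
except Exception as e: print(e)
for c in('scene','top'):
    im,d=snapshot(c); p=camera_params(c); W=cloud(c,d,p); np.savez(c+'.npz',im=im,W=W)
    cv2.imwrite(f'pics/{c}0.png',im[...,::-1])
    for t in('knob_left','hinge_left','lid_a','stand','spare_ring','oil_bottle','sample_cup','card_tray'):
        for b in boxes_of(c,t)[:4]:
            x,y=np.round(b['xy']).astype(int); print(c,t,round(b['confidence'],2),x,y,W[y,x].round(3))
E
```

```text
{'clock': 0.0, 'tool_pos': array([0.2963174 , 0.60591572, 0.22562629]), 'orientation': array([  94.74913571,   89.90381331, -111.31662801]), 'force': array([ 0.46110158, -0.55179203, -0.10957727]), 'opening': 0.08767057801545461}
[[-0.001 -0.439 -0.898]
 [-0.002 -0.898  0.439]
 [-1.     0.002 -0.   ]]
0.0188
scene knob_left 0.72 278 235 [0.562 0.036 0.03 ]
scene knob_left 0.69 276 198 [0.528 0.023 0.117]
scene knob_left 0.33 327 207 [0.528 0.139 0.114]
scene hinge_left 0.75 276 232 [0.558 0.031 0.034]
scene hinge_left 0.5 390 243 [0.559 0.292 0.061]
scene lid_a 0.85 278 200 [0.53  0.028 0.113]
scene lid_a 0.83 329 208 [0.528 0.144 0.111]
scene lid_a 0.66 230 193 [ 0.527 -0.084  0.11 ]
scene lid_a 0.45 279 236 [0.563 0.039 0.028]
scene stand 0.65 276 233 [0.553 0.03  0.025]
scene oil_bottle 0.57 252 267 [0.678 0.    0.051]
scene sample_cup 0.81 391 242 [0.527 0.299 0.026]
scene card_tray 0.92 166 204 [ 0.513 -0.256  0.018]
top knob_left 0.84 288 253 [0.489 0.039 0.031]
top hinge_left 0.62 293 259 [0.409 0.056 0.901]
top lid_a 0.85 350 232 [ 0.516 -0.084  0.142]
top lid_a 0.82 294 234 [0.515 0.028 0.144]
top lid_a 0.74 239 234 [0.518 0.136 0.145]
top stand 0.74 290 251 [0.485 0.036 0.111]
top spare_ring 0.82 323 299 [ 0.384 -0.039  0.   ]
top oil_bottle 0.62 302 177 [0.654 0.003 0.066]
top sample_cup 0.71 176 233 [0.544 0.299 0.006]
top card_tray 0.65 413 242 [ 0.506 -0.252  0.018]
```

Run:
```python
from h import *
a=np.load('scene.npz');b=np.load('top.npz')
cv2.imwrite('pics/both.png',np.vstack([a['im'][120:320,80:480],b['im'][120:320,80:480]])[...,::-1].repeat(1,0))
for n,z in(('scene',a),('top',b)):
    W=z['W']
    m=(W[...,2]>.124)&(W[...,2]<.2)&(W[...,0]>.4)&(W[...,0]<.65)&(abs(W[...,1]-.03)<.2)
    k,l,s,_=cv2.connectedComponentsWithStats(m.astype(np.uint8))
    for i in range(1,k):
        if s[i,4]>8: q=W[l==i]; print(n,'knob',s[i,4],q.mean(0).round(4),q.min(0).round(3),q.max(0).round(3))
    m=(W[...,2]>.105)&(W[...,2]<.12)&(W[...,0]>.4)&(W[...,0]<.65)&(abs(W[...,1]-.03)<.2)
    k,l,s,_=cv2.connectedComponentsWithStats(m.astype(np.uint8))
    for i in range(1,k):
        if s[i,4]>8: q=W[l==i]; print(n,'lid',s[i,4],q.mean(0).round(4),q.min(0).round(3),q.max(0).round(3))
    m=(W[...,2]>.022)&(W[...,2]<.038)&(W[...,0]>.4)&(W[...,0]<.65)&(abs(W[...,1]-.03)<.21)
    if n=='top':
        r=cv2.minAreaRect(W[m][:,:2].astype(np.float32));print(r)
```

```text
scene knob 88 [ 0.5276 -0.0886  0.1386] [ 0.516 -0.102  0.126] [ 0.537 -0.078  0.146]
scene knob 88 [0.5264 0.0259 0.1384] [0.514 0.015 0.127] [0.535 0.036 0.146]
scene knob 81 [0.5253 0.139  0.1385] [0.515 0.129 0.129] [0.534 0.15  0.146]
scene lid 609 [ 0.5324 -0.0881  0.1109] [ 0.484 -0.127  0.105] [ 0.571 -0.052  0.12 ]
scene lid 618 [0.5311 0.0261 0.111 ] [ 0.484 -0.012  0.105] [0.571 0.062 0.119]
scene lid 621 [0.5299 0.1394 0.1107] [0.485 0.103 0.105] [0.57  0.175 0.12 ]
top knob 112 [ 0.5203 -0.0915  0.142 ] [ 0.51  -0.103  0.134] [ 0.533 -0.081  0.147]
top knob 111 [0.5191 0.0228 0.1423] [0.508 0.011 0.134] [0.53  0.034 0.149]
top knob 112 [0.5181 0.1368 0.1419] [0.507 0.127 0.133] [0.529 0.149 0.148]
top lid 999 [ 0.5227 -0.0915  0.1124] [ 0.484 -0.129  0.105] [ 0.568 -0.055  0.119]
top lid 1000 [0.5217 0.0229 0.1122] [ 0.483 -0.015  0.105] [0.567 0.06  0.118]
top lid 980 [0.5208 0.1361 0.1121] [0.482 0.1   0.105] [0.566 0.173 0.118]
((0.551041305065155, 0.020820826292037964), (0.19726590812206268, 0.3797089755535126), 0.5674615502357483)
```

View pics/both.png

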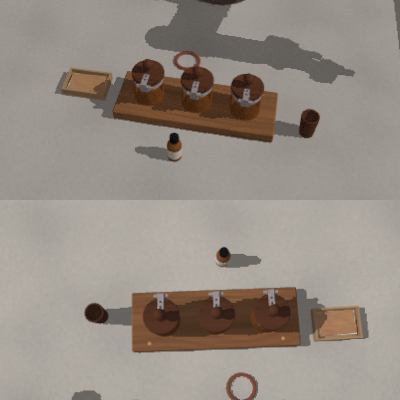

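The picture shows the stand almost square to the robot. The knobs are at top-view columns 239, 294 and 350. The cup is beyond the left end, the tray beyond the right end, the bottle on the far side and the ring on the near side. That gives knobs at x≈0.521 and y≈0.138, 0.024, -0.090. Next: twist to align with the stand and move above the left knob.

```bash
python3 -m pendant '[{"claw":0,"linear":[0,0,0],"twist":-0.116},{"claw":0,"linear":[0,0,0],"twist":-0.116},{"claw":0,"linear":[0,0,0],"twist":-0.116},{"claw":0,"linear":[0,0,0],"twist":-0.116},{"claw":0,"linear":[0,30,-14],"twist":0},{"claw":0,"linear":[0,30,-14],"twist":0},{"claw":0,"linear":[0,30,-14],"twist":0},{"claw":0,"linear":[0,30,-14],"twist":0},{"claw":0,"linear":[0,30,-14],"twist":0},{"claw":0,"linear":[0,30,-14],"twist":0}]'
python3 -m pendant '[{"claw":0,"linear":[0,30,-14],"twist":0},{"claw":0,"linear":[0,30,-14],"twist":0},{"claw":0,"linear":[0,30,-14],"twist":0},{"claw":0,"linear":[0,30,-14],"twist":0},{"claw":0,"linear":[0,30,-14],"twist":0},{"claw":0,"linear":[0,30,-14],"twist":0},{"claw":0,"linear":[0,30,-14],"twist":0},{"claw":0,"linear":[0,30,-14],"twist":0},{"claw":0,"linear":[0,20,-9],"twist":0},{"claw":0,"linear":[0,0,0],"twist":0}]'
python3 -c "
from h import *
o=get_obs();print(o['tool_pos'],o['force'],o['opening']);print(tool(o).as_matrix().round(3))"
```

```text
clock: 1.73
tool_pos: [0.3826, 0.4257, 0.2267]
orientation: [-118.7, 90.0, 61.9]
force: [1.3, -0.7, 0.7]
opening: 0.0263
clock: 2.57
tool_pos: [0.5065, 0.1651, 0.2267]
orientation: [104.9, 90.0, -74.8]
force: [0.4, 0.3, -0.2]
opening: 0.0004
[0.50653512 0.16511017 0.22669746] [ 0.37761642  0.33034245 -0.18526942] 0.0003816839344267778
[[ 0.     0.006 -1.   ]
 [-0.    -1.    -0.006]
 [-1.     0.    -0.   ]]
```

```bash
python3 -m pendant '[{"claw":0,"linear":[0,14,-8],"twist":0},{"claw":0,"linear":[0,13,-7],"twist":0},{"claw":0,"linear":[15,0,0],"twist":0},{"claw":0,"linear":[15,0,0],"twist":0},{"claw":0,"linear":[15,0,0],"twist":0},{"claw":0,"linear":[15,0,0],"twist":0},{"claw":0,"linear":[8,0,0],"twist":0},{"claw":0,"linear":[3,0,0],"twist":0},{"claw":0,"linear":[0,0,0],"twist":0},{"claw":0,"linear":[0,0,0],"twist":0}]'
python3 -c "
from h import *
o=get_obs();print(o['tool_pos'],o['force'],o['opening'])
im,d=snapshot('scene');cv2.imwrite('pics/p1.png',cv2.resize(im[100:260,200:420],None,fx=3,fy=3)[...,::-1])"
```

```text
clock: 3.4
tool_pos: [0.5212, 0.1417, 0.1562]
orientation: [-165.7, 90.0, 14.9]
force: [1.0, 0.5, 0.1]
opening: 0.0006
[0.52119012 0.14172243 0.15621277] [1.01720972 0.54139086 0.07912919] 0.0006218479423088717
```

View pics/p1.png

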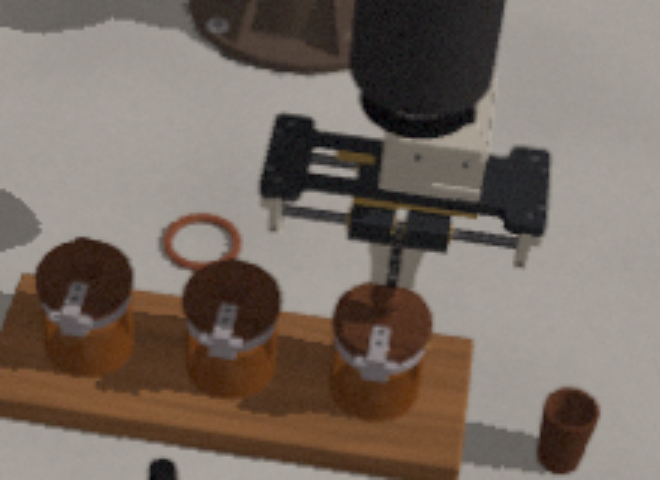

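The closed fingertips are right over the left knob (crop ≈ 395,285), about 3–4 mm too far left. I'll correct that and descend gently.

```bash
python3 -m pendant '[{"claw":0,"linear":[0,4,0],"twist":0},{"claw":0,"linear":[4,0,0],"twist":0},{"claw":0,"linear":[4,0,0],"twist":0},{"claw":0,"linear":[1,0,0],"twist":0},{"claw":0,"linear":[0.5,0,0],"twist":0},{"claw":0,"linear":[0.5,0,0],"twist":0},{"claw":0,"linear":[0.5,0,0],"twist":0},{"claw":0,"linear":[0.5,0,0],"twist":0},{"claw":0,"linear":[0,0,0],"twist":0},{"claw":0,"linear":[0,0,0],"twist":0}]'
python3 -c "
from h import *
o=get_obs();print(o['tool_pos'],o['force'])"
```

```text
clock: 4.28
tool_pos: [0.5205, 0.1373, 0.1453]
orientation: [40.2, 90.0, -139.2]
force: [-5.3, 0.0, 8.2]
opening: 0.0003
[0.52049581 0.13729001 0.1452643 ] [-5.32622651  0.01758829  8.19284504]
```

```bash
Z='{"claw":0,"linear":[0,0,0],"twist":0}'; python3 -m pendant '[{"claw":0,"linear":[-0.3,0,0],"twist":0},{"claw":0,"linear":[0,0,0],"twist":0},{"claw":0,"linear":[0,0,0],"twist":0},{"claw":0,"linear":[0,0,0],"twist":0},{"claw":0,"linear":[0,0,0],"twist":0},{"claw":0,"linear":[0,0,0],"twist":0},{"claw":0,"linear":[0,0,0],"twist":0},{"claw":0,"linear":[0,0,0],"twist":0},{"claw":0,"linear":[0,0,0],"twist":0},{"claw":0,"linear":[0,0,0],"twist":0}]'
python3 -c "
from h import *
o=get_obs();print(o['tool_pos'],o['force'])"
```

```text
clock: 5.12
tool_pos: [0.5205, 0.1373, 0.1454]
orientation: [39.1, 90.0, -140.4]
force: [-4.4, 0.4, 7.0]
opening: 0.0005
[0.52053128 0.13726009 0.14539793] [-4.43964775  0.35458515  6.95520696]
```

Left: 7–8 N with less than 1 mm of travel, so it feels sound. Middle next.

```bash
python3 -m pendant '[{"claw":0,"linear":[-15,0,0],"twist":0},{"claw":0,"linear":[0,23,0],"twist":0},{"claw":0,"linear":[0,23,0],"twist":0},{"claw":0,"linear":[0,23,0],"twist":0},{"claw":0,"linear":[0,23,0],"twist":0},{"claw":0,"linear":[0,23,-1],"twist":0},{"claw":0,"linear":[0,0,0],"twist":0},{"claw":0,"linear":[8,0,0],"twist":0},{"claw":0,"linear":[0,0,0],"twist":0},{"claw":0,"linear":[0,0,0],"twist":0}]'
python3 -c "
from h import *
o=get_obs();print(o['tool_pos'],o['force'])"
```

```text
clock: 5.95
tool_pos: [0.5226, 0.0228, 0.1512]
orientation: [16.1, 89.9, -163.3]
force: [0.5, 1.3, -0.2]
opening: 0.0004
[0.52261091 0.02283105 0.15115711] [ 0.53240827  1.33369606 -0.24605606]
```

```bash
python3 -m pendant '[{"claw":0,"linear":[4,0,0],"twist":0},{"claw":0,"linear":[0.5,0,0],"twist":0},{"claw":0,"linear":[0.5,0,0],"twist":0},{"claw":0,"linear":[0.5,0,0],"twist":0},{"claw":0,"linear":[0.2,0,0],"twist":0},{"claw":0,"linear":[0,0,0],"twist":0},{"claw":0,"linear":[0,0,0],"twist":0},{"claw":0,"linear":[0,0,0],"twist":0},{"claw":0,"linear":[0,0,0],"twist":0},{"claw":0,"linear":[0,0,0],"twist":0}]'
python3 -c "
from h import *
o=get_obs();print(o['tool_pos'],o['force'])"
```

```text
clock: 6.78
tool_pos: [0.5229, 0.0224, 0.1462]
orientation: [-166.6, 90.0, 13.9]
force: [0.6, -0.3, 0.2]
opening: 0.0001
[0.52290906 0.02240093 0.14621981] [ 0.60467761 -0.29221332  0.16962201]
```

```bash
python3 -m pendant '[{"claw":0,"linear":[0.3,0,0],"twist":0},{"claw":0,"linear":[0.3,0,0],"twist":0},{"claw":0,"linear":[0.4,0,0],"twist":0},{"claw":0,"linear":[0,0,0],"twist":0},{"claw":0,"linear":[0,0,0],"twist":0},{"claw":0,"linear":[0,0,0],"twist":0},{"claw":0,"linear":[0,0,0],"twist":0},{"claw":0,"linear":[0,0,0],"twist":0},{"claw":0,"linear":[0,0,0],"twist":0},{"claw":0,"linear":[0,0,0],"twist":0}]'
python3 -c "
from h import *
o=get_obs();print(o['tool_pos'],o['force'])"
```

```text
clock: 7.62
tool_pos: [0.5228, 0.0223, 0.1455]
orientation: [93.2, 90.0, -86.3]
force: [-2.9, -0.2, 5.2]
opening: 0.0005
[0.52282178 0.02234695 0.14548115] [-2.8592136  -0.20478378  5.22035661]
```

Middle: 5 N within 0.7 mm, so it also feels sound. I'll press a touch more, then go to the right jar.

```bash
python3 -m pendant '[{"claw":0,"linear":[0.3,0,0],"twist":0},{"claw":0,"linear":[0,0,0],"twist":0},{"claw":0,"linear":[0,0,0],"twist":0},{"claw":0,"linear":[0,0,0],"twist":0},{"claw":0,"linear":[-15,0,0],"twist":0},{"claw":0,"linear":[0,23,0],"twist":0},{"claw":0,"linear":[0,23,0],"twist":0},{"claw":0,"linear":[0,23,0],"twist":0},{"claw":0,"linear":[0,23,0],"twist":0},{"claw":0,"linear":[0,23,0],"twist":0}]'
python3 -m pendant '[{"claw":0,"linear":[8,0,0],"twist":0},{"claw":0,"linear":[4,0,0],"twist":0},{"claw":0,"linear":[1,0,0],"twist":0},{"claw":0,"linear":[0,0,0],"twist":0},{"claw":0,"linear":[0,0,0],"twist":0},{"claw":0,"linear":[0,0,0],"twist":0},{"claw":0,"linear":[0,0,0],"twist":0},{"claw":0,"linear":[0,0,0],"twist":0},{"claw":0,"linear":[0,0,0],"twist":0},{"claw":0,"linear":[0,0,0],"twist":0}]'
```

```text
clock: 8.45
tool_pos: [0.5239, -0.0935, 0.1597]
orientation: [-154.9, 90.0, 25.6]
force: [-0.2, 0.2, 0.1]
opening: 0.0006
clock: 9.28
tool_pos: [0.524, -0.0924, 0.147]
orientation: [-168.0, 90.0, 12.5]
force: [-0.7, -0.1, -0.1]
opening: 0.0003
```

```bash
python3 -m pendant '[{"claw":0,"linear":[0.5,0,0],"twist":0},{"claw":0,"linear":[0.5,0,0],"twist":0},{"claw":0,"linear":[0.5,0,0],"twist":0},{"claw":0,"linear":[0,0,0],"twist":0},{"claw":0,"linear":[0,0,0],"twist":0},{"claw":0,"linear":[0,0,0],"twist":0},{"claw":0,"linear":[0,0,0],"twist":0},{"claw":0,"linear":[0,0,0],"twist":0},{"claw":0,"linear":[0,0,0],"twist":0},{"claw":0,"linear":[0,0,0],"twist":0}]'
```

```text
clock: 10.12
tool_pos: [0.5238, -0.0926, 0.1454]
orientation: [7.8, 90.0, -171.6]
force: [-3.5, 0.8, 2.0]
opening: 0.0006
```

```bash
python3 -m pendant '[{"claw":0,"linear":[0.3,0,0],"twist":0},{"claw":0,"linear":[0.3,0,0],"twist":0},{"claw":0,"linear":[0.2,0,0],"twist":0},{"claw":0,"linear":[0,0,0],"twist":0},{"claw":0,"linear":[0,0,0],"twist":0},{"claw":0,"linear":[0,0,0],"twist":0},{"claw":0,"linear":[0,0,0],"twist":0},{"claw":0,"linear":[0,0,0],"twist":0},{"claw":0,"linear":[0,0,0],"twist":0},{"claw":0,"linear":[0,0,0],"twist":0}]'
```

```text
clock: 10.95
tool_pos: [0.5233, -0.0927, 0.1446]
orientation: [7.1, 89.9, -172.4]
force: [-5.6, 1.4, 5.6]
opening: 0.0007
```

The sideways drag (fx) partly cancels the press, because the knob moves back toward the robot as the lid goes down. I'll relieve it by moving along that arc while pressing further.

```bash
python3 -m pendant '[{"claw":0,"linear":[0,0,0.7],"twist":0},{"claw":0,"linear":[0,0,0.5],"twist":0},{"claw":0,"linear":[0.2,0,0.2],"twist":0},{"claw":0,"linear":[0.3,0,0.2],"twist":0},{"claw":0,"linear":[0.2,0,0.2],"twist":0},{"claw":0,"linear":[0.3,0,0.2],"twist":0},{"claw":0,"linear":[0,0,0],"twist":0},{"claw":0,"linear":[0,0,0],"twist":0},{"claw":0,"linear":[0,0,0],"twist":0},{"claw":0,"linear":[0,0,0],"twist":0}]'
```

```text
clock: 11.78
tool_pos: [0.5221, -0.0926, 0.1436]
orientation: [-173.5, 90.0, 7.0]
force: [-1.6, -0.3, 2.9]
opening: -0.0001
```

The lid has now gone down about 2.4 mm under only 3 N, so the right lid is the loose one. I'll press it fully, up to its stop.

```bash
python3 -m pendant '[{"claw":0,"linear":[0.3,0,0.3],"twist":0},{"claw":0,"linear":[0.3,0,0.3],"twist":0},{"claw":0,"linear":[0.3,0,0.3],"twist":0},{"claw":0,"linear":[0.3,0,0.3],"twist":0},{"claw":0,"linear":[0,0,0],"twist":0},{"claw":0,"linear":[0,0,0],"twist":0},{"claw":0,"linear":[0,0,0],"twist":0},{"claw":0,"linear":[0,0,0],"twist":0},{"claw":0,"linear":[0,0,0],"twist":0},{"claw":0,"linear":[0,0,0],"twist":0}]'
```

```text
clock: 12.62
tool_pos: [0.521, -0.0926, 0.1425]
orientation: [-177.2, 90.0, 3.4]
force: [1.5, 0.1, 3.5]
opening: 0.0004
```

The right jar is clearly loose. The effective press on the middle jar was marginal because of that drag, so I'll re-press the middle and then the right, to be sure both count in order.

```bash
python3 -m pendant '[{"claw":0,"linear":[-18,0,0],"twist":0},{"claw":0,"linear":[0,-23,0],"twist":0},{"claw":0,"linear":[0,-23,0],"twist":0},{"claw":0,"linear":[0,-23,0],"twist":0},{"claw":0,"linear":[0,-23,0],"twist":0},{"claw":0,"linear":[0,-23,0],"twist":0},{"claw":0,"linear":[0,0,0],"twist":0},{"claw":0,"linear":[10,0,0],"twist":0},{"claw":0,"linear":[4,0,0],"twist":0},{"claw":0,"linear":[0,0,0],"twist":0}]'
python3 -m pendant '[{"claw":0,"linear":[0.5,0,0],"twist":0},{"claw":0,"linear":[0.5,0,0.3],"twist":0},{"claw":0,"linear":[0.5,0,0.3],"twist":0},{"claw":0,"linear":[0,0,0],"twist":0},{"claw":0,"linear":[0,0,0],"twist":0},{"claw":0,"linear":[0,0,0],"twist":0},{"claw":0,"linear":[0,0,0],"twist":0},{"claw":0,"linear":[0,0,0],"twist":0},{"claw":0,"linear":[0,0,0],"twist":0},{"claw":0,"linear":[0,0,0],"twist":0}]'
```

```text
clock: 13.45
tool_pos: [0.5188, 0.0219, 0.1452]
orientation: [7.2, 89.9, -172.3]
force: [-3.0, 4.0, 8.0]
opening: 0.0004
clock: 14.28
tool_pos: [0.5187, 0.0219, 0.1449]
orientation: [-41.5, 90.0, 139.0]
force: [-4.5, 4.4, 10.2]
opening: 0.0004
```

Middle: over 10 N and no give, so it's sound. Back to the right.

```bash
python3 -m pendant '[{"claw":0,"linear":[-16,0,0],"twist":0},{"claw":0,"linear":[0,23,0],"twist":0},{"claw":0,"linear":[0,23,0],"twist":0},{"claw":0,"linear":[0,23,0],"twist":0},{"claw":0,"linear":[0,23,-2],"twist":0},{"claw":0,"linear":[0,23,-2],"twist":0},{"claw":0,"linear":[0,0,0],"twist":0},{"claw":0,"linear":[10,0,0],"twist":0},{"claw":0,"linear":[3,0,0],"twist":0},{"claw":0,"linear":[0,0,0],"twist":0}]'
python3 -m pendant '[{"claw":0,"linear":[1,0,0],"twist":0},{"claw":0,"linear":[0.5,0,0.4],"twist":0},{"claw":0,"linear":[0.5,0,0.4],"twist":0},{"claw":0,"linear":[0.5,0,0.4],"twist":0},{"claw":0,"linear":[0.5,0,0.4],"twist":0},{"claw":0,"linear":[0.5,0,0.4],"twist":0},{"claw":0,"linear":[0.5,0,0.4],"twist":0},{"claw":0,"linear":[0.5,0,0.4],"twist":0},{"claw":0,"linear":[0,0,0],"twist":0},{"claw":0,"linear":[0,0,0],"twist":0}]'
```

```text
clock: 15.12
tool_pos: [0.5228, -0.0927, 0.146]
orientation: [3.8, 89.8, -175.7]
force: [0.3, -1.1, 0.5]
opening: 0.0006
clock: 15.95
tool_pos: [0.5215, -0.0925, 0.1435]
orientation: [-162.2, 90.0, 18.3]
force: [0.4, 1.9, 1.7]
opening: 0.0001
```

```bash
python3 -m pendant '[{"claw":0,"linear":[0.4,0,0.3],"twist":0},{"claw":0,"linear":[0.4,0,0.3],"twist":0},{"claw":0,"linear":[0.4,0,0.3],"twist":0},{"claw":0,"linear":[0.4,0,0.2],"twist":0},{"claw":0,"linear":[0,0,0],"twist":0},{"claw":0,"linear":[0,0,0],"twist":0},{"claw":0,"linear":[0,0,0],"twist":0},{"claw":0,"linear":[0,0,0],"twist":0},{"claw":0,"linear":[0,0,0],"twist":0},{"claw":0,"linear":[0,0,0],"twist":0}]'
```

```text
clock: 16.78
tool_pos: [0.5207, -0.0926, 0.1422]
orientation: [179.2, 89.9, -0.3]
force: [-0.2, 2.5, 5.8]
opening: 0.0003
```

Right: 5.8 N with about 3.5 mm of give, so it's confirmed loose. Next: rise, open, and lower the fingers either side of the ball.

```bash
python3 -m pendant '[{"claw":50,"linear":[-15,0,0],"twist":0},{"claw":50,"linear":[-15,-1.5,-1],"twist":0},{"claw":50,"linear":[0,0,0],"twist":0},{"claw":50,"linear":[0,0,0],"twist":0},{"claw":50,"linear":[0,0,0],"twist":0},{"claw":50,"linear":[0,0,0],"twist":0},{"claw":50,"linear":[0,0,0],"twist":0},{"claw":50,"linear":[0,0,0],"twist":0},{"claw":50,"linear":[8,0,0],"twist":0},{"claw":50,"linear":[10,0,0],"twist":0}]'
python3 -m pendant '[{"claw":50,"linear":[10,0,0],"twist":0},{"claw":50,"linear":[10,0,0],"twist":0},{"claw":50,"linear":[9,0,0],"twist":0},{"claw":50,"linear":[5,0,0],"twist":0},{"claw":50,"linear":[0,0,0],"twist":0},{"claw":50,"linear":[0,0,0],"twist":0},{"claw":50,"linear":[0,0,0],"twist":0},{"claw":50,"linear":[0,0,0],"twist":0},{"claw":50,"linear":[0,0,0],"twist":0},{"claw":50,"linear":[0,0,0],"twist":0}]'
python3 -c "
from h import *
im,d=snapshot('scene');cv2.imwrite('pics/p2.png',cv2.resize(im[80:260,140:360],None,fx=3,fy=3)[...,::-1])"
```

```text
clock: 17.62
tool_pos: [0.5217, -0.0911, 0.1535]
orientation: [-172.2, 89.9, 8.4]
force: [-0.1, 0.3, -0.4]
opening: 0.0495
clock: 18.45
tool_pos: [0.5215, -0.0911, 0.1202]
orientation: [-171.0, 90.0, 9.5]
force: [-0.1, -0.5, 0.3]
opening: 0.0498
```

View pics/p2.png

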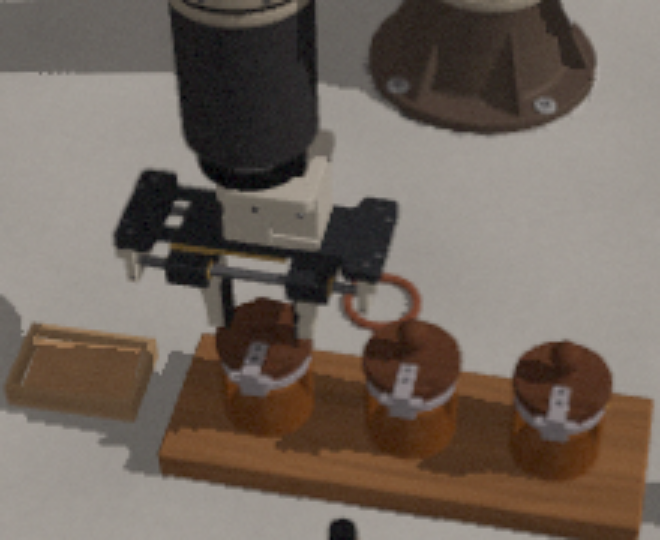

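The fingers straddle the right knob (crop ≈ 265,310), clear of the lid and its neighbours. Closing.

```bash
python3 -m pendant '[{"claw":5,"linear":[0,0,0],"twist":0},{"claw":5,"linear":[0,0,0],"twist":0},{"claw":5,"linear":[0,0,0],"twist":0},{"claw":5,"linear":[0,0,0],"twist":0},{"claw":5,"linear":[0,0,0],"twist":0},{"claw":5,"linear":[0,0,0],"twist":0},{"claw":5,"linear":[0,0,0],"twist":0},{"claw":5,"linear":[0,0,0],"twist":0},{"claw":5,"linear":[0,0,0],"twist":0},{"claw":5,"linear":[0,0,0],"twist":0}]'
python3 - <<'E'
import numpy as np
p=None
for t in np.arange(0,1.01,.1):
    a=np.arctan2(28,-43)-t; q=51.31*np.array([np.cos(a),np.sin(a)])
    if p is not None: d=q-p; print(round(t,1),'tx',(-d[1]).round(1),'tz',(-d[0]).round(1))
    p=q
E
```

```text
clock: 19.33
tool_pos: [0.5212, -0.0913, 0.1198]
orientation: [60.2, 90.0, -119.3]
force: [-0.2, -2.9, 0.3]
opening: 0.0221
0.1 tx -4.2 tz -3.0
0.2 tx -3.8 tz -3.4
0.3 tx -3.5 tz -3.8
0.4 tx -3.1 tz -4.1
0.5 tx -2.7 tz -4.4
0.6 tx -2.2 tz -4.6
0.7 tx -1.7 tz -4.8
0.8 tx -1.2 tz -5.0
0.9 tx -0.7 tz -5.1
1.0 tx -0.2 tz -5.1
```

```bash
python3 -m pendant '[{"claw":5,"linear":[-2.1,0,-1.5],"twist":0},{"claw":5,"linear":[-2.1,0,-1.5],"twist":0},{"claw":5,"linear":[-1.9,0,-1.7],"twist":0},{"claw":5,"linear":[-1.9,0,-1.7],"twist":0},{"claw":5,"linear":[-1.8,0,-1.9],"twist":0},{"claw":5,"linear":[-1.7,0,-1.9],"twist":0},{"claw":5,"linear":[-1.6,0,-2],"twist":0},{"claw":5,"linear":[-1.5,0,-2.1],"twist":0},{"claw":5,"linear":[0,0,0],"twist":0},{"claw":5,"linear":[0,0,0],"twist":0}]'
python3 -c "
from h import *
im,d=snapshot('scene');cv2.imwrite('pics/p3.png',cv2.resize(im[80:260,140:360],None,fx=3,fy=3)[...,::-1])"
```

```text
clock: 20.17
tool_pos: [0.5354, -0.0911, 0.1345]
orientation: [14.5, 90.0, -165.0]
force: [-3.7, -3.7, -1.1]
opening: 0.022
```

View pics/p3.png

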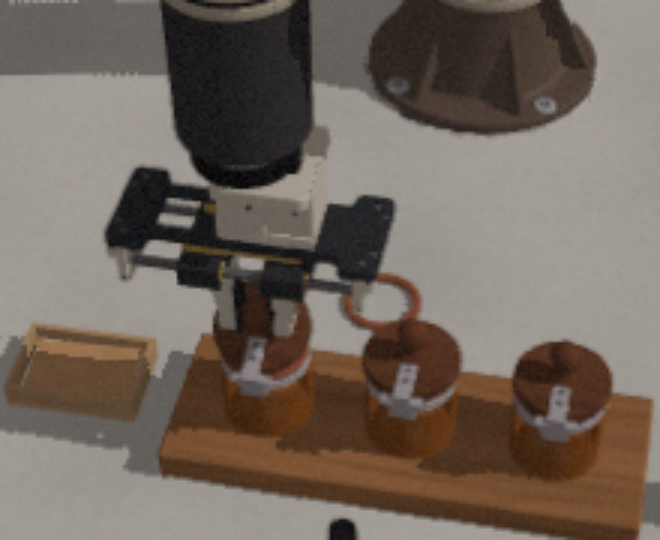

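The lid is tilting with the fingers, the forces are small and the neighbours are shut. I'll continue along the arc to about 1.0 rad.

```bash
python3 -m pendant '[{"claw":5,"linear":[-1.4,0,-2.2],"twist":0},{"claw":5,"linear":[-1.3,0,-2.2],"twist":0},{"claw":5,"linear":[-1.1,0,-2.3],"twist":0},{"claw":5,"linear":[-1.1,0,-2.3],"twist":0},{"claw":5,"linear":[-0.9,0,-2.4],"twist":0},{"claw":5,"linear":[-0.8,0,-2.4],"twist":0},{"claw":5,"linear":[-0.6,0,-2.5],"twist":0},{"claw":5,"linear":[-0.6,0,-2.5],"twist":0},{"claw":5,"linear":[0,0,0],"twist":0},{"claw":5,"linear":[0,0,0],"twist":0}]'
python3 -m pendant '[{"claw":5,"linear":[-0.4,0,-2.6],"twist":0},{"claw":5,"linear":[-0.3,0,-2.5],"twist":0},{"claw":5,"linear":[-0.2,0,-2.6],"twist":0},{"claw":5,"linear":[0,0,-2.5],"twist":0},{"claw":5,"linear":[0,0,0],"twist":0},{"claw":5,"linear":[0,0,0],"twist":0},{"claw":5,"linear":[0,0,0],"twist":0},{"claw":5,"linear":[0,0,0],"twist":0},{"claw":5,"linear":[0,0,0],"twist":0},{"claw":5,"linear":[0,0,0],"twist":0}]'
python3 - <<'E'
from h import *
im,d=snapshot('scene');cv2.imwrite('pics/p4.png',cv2.resize(im[80:280,140:400],None,fx=3,fy=3)[...,::-1])
W=cloud('scene',d,camera_params('scene'))
for t in('oil_bottle','sample_cup','card_tray','spare_ring'):
    for b in boxes_of('scene',t)[:1]:
        x,y=np.round(b['xy']).astype(int); print(t,round(b['confidence'],2),x,y,W[y,x].round(3))
E
```

```text
clock: 21.05
tool_pos: [0.5548, -0.0908, 0.1425]
orientation: [170.7, 90.0, -8.8]
force: [-3.8, -3.6, 1.4]
opening: 0.0222
clock: 21.88
tool_pos: [0.5648, -0.0907, 0.1435]
orientation: [174.5, 89.9, -5.0]
force: [-3.3, -2.0, 4.4]
opening: 0.0223
oil_bottle 0.89 257 270 [0.68  0.012 0.045]
sample_cup 0.68 389 244 [0.557 0.291 0.054]
card_tray 0.84 165 201 [ 0.5   -0.264  0.013]
spare_ring 0.56 275 181 [ 0.361 -0.009 -0.001]
```

View pics/p4.png

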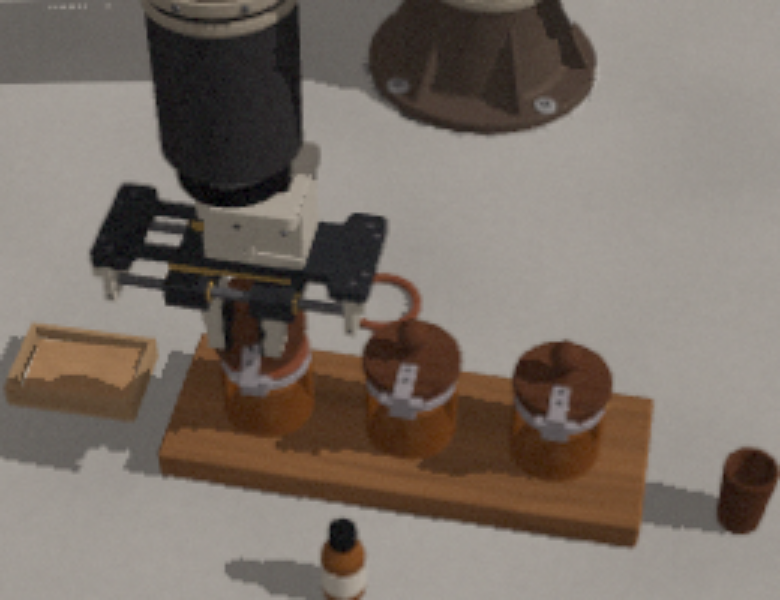

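Run:
```python
from h import *
o=get_obs();print(o['clock'],o['tool_pos'],o['force'],o['moment'])
im,d=snapshot('wrist');W=cloud('wrist',d,camera_params('wrist'))
im2,d2=snapshot('scene');W2=cloud('scene',d2,camera_params('scene'))
cv2.imwrite('pics/p5.png',np.hstack([im[::1],cv2.resize(im2[150:240,180:270],(240,420))])[...,::-1])
for n,w,i in(('wrist',W,im),('scene',W2,im2)):
    m=(abs(w[...,1]+.091)<.04)&(w[...,0]>.46)&(w[...,0]<.62)&(w[...,2]>.1)&(w[...,2]<.2)&(i[...,0]>i[...,2]*1.5)
    q=w[m]; print(n,len(q)); 
    if len(q)>20: print(np.percentile(q,[2,25,50,75,98],axis=0).round(3)); np.savetxt(n+'.txt',q,fmt='%.3f')
    if len(q)>20:
        for y in np.arange(-.13,-.05,.01):
            s=q[abs(q[:,1]-y)<.005]
            if len(s)>10: print(y.round(3),np.polyfit(s[:,0],s[:,2],1).round(2),s.min(0),s.max(0))
```

```text
22.1333 [ 0.56482767 -0.09073777  0.14351378] [-2.97811299 -3.10338489  5.24259811] [-1.15350911  1.38345776 -0.02222215]
wrist 2701
[[ 0.534 -0.103  0.116]
 [ 0.537 -0.097  0.151]
 [ 0.543 -0.091  0.155]
 [ 0.57  -0.084  0.159]
 [ 0.575 -0.078  0.165]]
-0.11 [-0.18  0.25] [ 0.53388103 -0.11252345  0.10706021] [ 0.57605397 -0.10551152  0.17315684]
-0.1 [-0.23  0.27] [ 0.53357585 -0.10494367  0.11328718] [ 0.57432177 -0.09500174  0.1847685 ]
-0.09 [0.18 0.06] [ 0.53333934 -0.09499548  0.1493548 ] [ 0.57547531 -0.08500153  0.16665061]
-0.08 [-0.41  0.37] [ 0.53315333 -0.08499015  0.10681082] [ 0.57375588 -0.07552514  0.18024471]
scene 309
[[ 0.526 -0.112  0.101]
 [ 0.543 -0.1    0.124]
 [ 0.558 -0.086  0.146]
 [ 0.564 -0.064  0.163]
 [ 0.576 -0.054  0.171]]
-0.11 [-1.43  0.92] [ 0.52617282 -0.11369388  0.10004801] [ 0.56456363 -0.10521094  0.17170237]
-0.1 [-0.53  0.44] [ 0.52451389 -0.10486806  0.10390027] [ 0.57493529 -0.09521098  0.17198993]
-0.09 [-0.26  0.31] [ 0.5280306  -0.09479492  0.15430288] [ 0.57717795 -0.08552296  0.17223004]
-0.08 [ 2.79 -1.44] [ 0.55773308 -0.08458521  0.11273827] [ 0.57794247 -0.07541186  0.16984063]
-0.07 [ 0.86 -0.36] [ 0.54097392 -0.0746      0.10042857] [ 0.56484234 -0.06512016  0.12997153]
-0.06 [0.15 0.06] [ 0.52113614 -0.06494949  0.10001972] [ 0.56167412 -0.05504632  0.15563259]
```

View pics/p5.png

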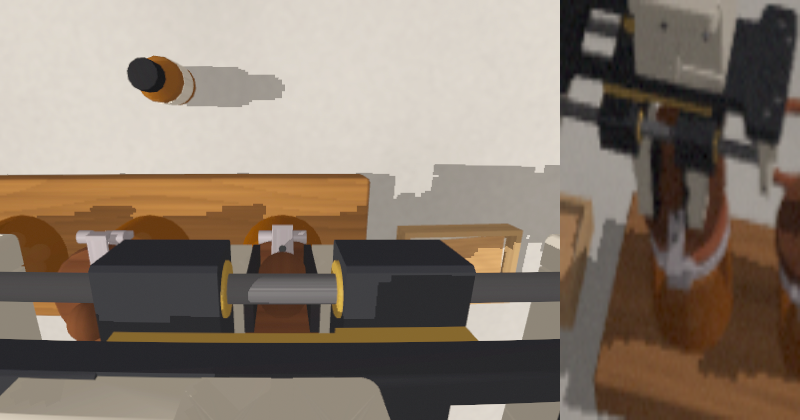

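The wrist and scene views agree. The ball is still between the pads, centred near (0.565, -0.091, 0.158), directly above the hinge, which means about 1.0 rad open. The near edge of the lid stands well up. One idle call to confirm it is still, then hand in.

```bash
python3 -m pendant '[{"claw":5,"linear":[0,0,0],"twist":0},{"claw":5,"linear":[0,0,0],"twist":0},{"claw":5,"linear":[0,0,0],"twist":0},{"claw":5,"linear":[0,0,0],"twist":0},{"claw":5,"linear":[0,0,0],"twist":0},{"claw":5,"linear":[0,0,0],"twist":0},{"claw":5,"linear":[0,0,0],"twist":0},{"claw":5,"linear":[0,0,0],"twist":0},{"claw":5,"linear":[0,0,0],"twist":0},{"claw":5,"linear":[0,0,0],"twist":0}]'
python3 -c "
from plant import *
print(close_job())"
```

```text
clock: 23.07
tool_pos: [0.5648, -0.0907, 0.1435]
orientation: [175.1, 89.9, -4.3]
force: [-3.2, -2.5, 5.0]
opening: 0.0224
the job is handed in; nothing more can be done
None
```

The right jar has the worn ring. Its lid is now held open at about 1.0 rad (57°), and I handed the job in at about 23 s. The hand-in gave no verdict.

**Presses, left to right:**

| Jar | Force on knob | Give | Result |
|---|---|---|---|
| Left | 7–8 N | under 1 mm | sound |
| Middle | 5 N, then over 10 N on a second press | about 1 mm or less | sound |
| Right | 3–6 N | about 3.5 mm | loose |

Sideways drag on the fingertips weakened the first middle press, so I pressed the middle and then the right again. I did not repeat the left press. After drag I put it at 4–5 N, above the 3 N needed.

**Final hold:** I gripped the right knob and moved it along its hinge arc. In the last check the arm was not moving and the tool force was steady at about 5 N upward. The opening angle comes from the gripper position and agrees roughly with the camera depth points on the lid.

**Everything else:** In the last pictures the other two lids are shut. The bottle, cup, tray and ring look untouched, but I did not measure them to the millimetre. Detector positions for the cup and ring differed from the first ones by up to about 30–40 mm. The cup's two starting estimates already disagreed by about 25 mm, and the ring's were read from different cameras. I put this down to detector scatter.

**Unexplained:** the gripper read 22 mm on the 24 mm ball, but the grip did not slip.

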